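# Clamp the flange and swing the drill bush over the pilot hole

## Task

Get the drilling jig ready by gently pushing its two swinging arms with one finger, without gripping either of them: first push the clamp handle round until the clamp nose is fully home over the flange's rim, against its stop, then push the bush arm round until its open brass bush stands over the one small pilot hole in the flange, with the whole small hole inside the bore. Do not disturb the other things on the bench and jig, and take the hand away when done.

Things in the scene. Friction and masses are not known exactly. Their poses are not given: they have to be found in the camera images.
- jig: Dark steel base plate of the drilling jig, fixed flat on the bench, 270 (x) by 310 (y) by 20 thick; in its own frame x -135 to 135, y -135 to 175. Origin on the bench under the central spindle, z up. The bush arm turns about the spindle (x 0, y 0), the clamp about an upright pivot at x 0, y +128. Both are stiff: the arms stay where left; about 2 N at the outer end moves one.
- flange: Round bare steel flange, 192 diameter, fixed on the base plate round the spindle, top face 40 above the bench, with a hub 68 wide and 8 higher. Six dark holes 60 degrees apart on a circle of radius 70: five finished of 18 diameter and one small pilot hole of 10. Origin at the centre of its underside, 20 above the bench; its x axis points at the pilot hole.
- pilot (a point): Centre of the small pilot hole (10 diameter), on the flange's top face, 70 from the spindle, 40 above the bench.
- bush (a point): Centre of the lower mouth of the brass drill bush on the bush arm: a tube of 38 outside and 22 bore, open above and below, 26 tall, 70 from the spindle, its mouth 48 above the bench.
- bush_bar (a point): Point on the outer end of the bush arm, the part to push: a bright steel bar 20 wide, 14 thick (58 to 72 above the bench), running straight out from the bush to 138 from the spindle. Beyond 98 from the spindle only base plate or bench lies under it. The point is on the centre line, 115 from the spindle, 65 above the bench; x along the bar outward, z up.
- bush_arm (a joint): Angle of the bush arm, rad. At 0 the bar points along the jig's -y; it grows counter-clockwise seen from above. Travel -1.1 to 1.0. It starts clockwise of the pilot hole.
- clamp_bar (a point): Point on the clamp's handle, the part to push: a round steel bar of 14 diameter straight out from the clamp pivot, ending in a black ball of 22 diameter, 95 from the pivot. The point is on the bar's centre line, 70 from the pivot, 61 above the bench; x along the bar outward, z up. Only base plate or bench lies under it.
- clamp_nose (a point): Foot of the clamp nose, 56 from the clamp pivot, 110 degrees counter-clockwise of the handle, 46 above the bench; the nose is a flat bright steel bar 24 wide, reaching 68 from the pivot. Home, it points from the pivot to the spindle, over the flange's rim.
- clamp (a joint): Angle of the clamp, rad, 0 fully open, growing counter-clockwise seen from above to a rigid stop at 1.309, which is fully home. At 0 the handle points 85 degrees counter-clockwise of the jig's x axis.
- spare_bush: Loose steel headed drill bush standing on the base plate: 28 diameter, 38 tall with a head of 36. Origin at the centre of its underside. Leave alone.
- hammer: Loose hammer lying on the bench to the right of the jig. Leave alone.
- oil: Loose small green can, 54 diameter, 110 tall, standing on the bench. Origin at the centre of its underside. Leave alone.
- tub: Loose open black plastic tub of steel bits, 130 by 100 by 55 tall, to the left of the jig. Origin at the centre of its underside. Leave alone.

How it is judged:
On the way, in this order (a step that is already met when the one before it is completed fails the run):
1. the clamp is pushed fully home, against its stop (value of joint clamp above 1.22 rad), for 0.2 s.
2. with the clamp home, the bush stands over the pilot hole (value of joint clamp above 1.22 rad and horizontal distance between bush and pilot below 0.006 m), for 0.2 s.
At the end, for the whole second after the job is handed in: The clamp is home (within 0.09 rad of its stop), the bush's axis lies within 6 mm of the centre of the small pilot hole, and both arms are at rest (all of step 2 and velocity of joint clamp between -0.02 and 0.02 rad/s and velocity of joint bush_arm between -0.02 and 0.02 rad/s); the robot touches nothing.
It fails at once if the spare bush, hammer, can or tub is moved or lifted (20 mm) (distance of any of spare_bush, hammer, oil, tub from where it was at the start of the episode above 0.02 m).
It fails at once if the bush arm or the clamp handle is taken between the fingers ((contact force between the fingers and jig above 1.5 N and horizontal distance between the grasp point and bush_bar below 0.05 m and y of the grasp point in the frame of bush_bar between -0.006 and 0.006 m and z of the grasp point in the frame of bush_bar below 0.018 m) or (contact force between the fingers and jig above 1.5 N and horizontal distance between the grasp point and clamp_bar below 0.05 m and y of the grasp point in the frame of clamp_bar between -0.006 and 0.006 m and z of the grasp point in the frame of clamp_bar below 0.018 m)).
It fails at once if the jig or one of its arms is pushed harder than 45 N (contact force between the fingers and jig above 45 N).
It also fails if it takes over 58 s, if anything falls off the work surface, if the arm or the gripper's body presses on something with over 40 N, if the wrist force passes 120 N, or if a joint passes its speed limit or range.

## Robot

A 6-joint arm with a two-finger parallel gripper is mounted at the origin on the work surface. World frame = base frame: x ahead of the robot, y to its left, z up, the work surface at z = 0. Lengths are in m, angles in rad, forces in N, time in s.
With the tool pointing down it reaches from about 0.35 to 0.775 m from the base axis. Payload 7.3 kg.
Tool frame: the origin (TCP) lies midway between the tips of the shut fingers; the grasp point (between the pads) lies 19 mm behind it (tcp_to_grasp is the distance from the TCP to the grasp point, in m); z points along the fingers, y is the line along which they close (so a half turn about z gives the same grasp; the last joint's range is limited). The gripper opens to 92 mm and grips with 3 to 60 N. Pads are 19 mm wide; open, the fingers measure 130 mm over their backs; the gripper's body (75 mm by 190 mm) begins 47 mm behind the grasp point.
Start: joints at [-1.413, 0.342, 1.524, -0, 1.275, -0.146], TCP at [0.157, -0.501, 0.203] pointing down, gripper open.
Joint ranges: [-2.53, 2.53], [-0.77, 2.02], [0.04, 2.7], [-1, 4.14], [0.28, 2.66], [-3.11, 3.11]. Speed limits (rad/s): [2.57, 2.57, 3.14, 3.14, 3.14, 3.14].

## Interface

Orientations are given as [roll, pitch, yaw] about the fixed x, y, z axes, in that order (R = Rz(yaw) Ry(pitch) Rx(roll)).
In Python, from cell import observe, read_camera, calibration, hand_in, tcp_to_grasp gives the robot as it stands.
- The arm moves only by the tool send_rows, never from a script. Its argument "targets" is a list of rows, each a list of 5 numbers: the opening, from 0 (shut) to 1 (fully open), then the shift along the world's x, y, z in m, then the turn about the world's z in rad. A call has 1 to 5 rows; each row shifts and turns the commanded pose from where the row before left it; what a row does not reach is not made up. A row lasts 1/10 s, in which the tool goes at most 50 mm and 8.59 degrees, less where a joint would pass 70% of its speed; a pose out of reach is approached as far as the arm can. A call is refused whole if a number of a shift passes 0.05 or a number of a turn 0.15, either way. A call with a gripper value outside its range is refused whole. The fingers move at their own pace and stop on an object; "grip_force" is the grip in N (left out, the last holds). Time passes only in rows, so rows that do not move let the fingers close. It gives the time, the measured TCP pose, the force, the opening and the grip force at its end, in the units of the state.
- observe(): the state, without advancing time (a new reading comes with each control period).
- read_camera(name): name is "side" or "top"; returns (picture, depth): 400x640x3 uint8, red, green, blue; 400x640 float32, m along the optical axis (not along the pixel's ray), 0 where there is no reading.
- calibration(name): a dict with "intrinsics" (3x3 intrinsics, pixels), "k1" (the pictures are not rectified: a ray, as slopes to the right and down, at radius r is drawn at 1 + k1 r^2 times it, then the intrinsics apply), "world_to_cam" (4x4, takes a point from world to camera coordinates). Camera axes: x right, y up, looking along -z (the intrinsics and any distortion apply to the point x, -y, -z); pixel columns grow to the right and rows downward; lengths in m; the calibration is good to about 2 mm. A picture is of the moment at which its call begins. calibration takes no time and is no camera call.
- hand_in(): hands the job in; it is judged then, once.
The state is a dict: "time": time; "qpos": joint angles; "qvel": joint speeds; "joint_efforts": joint torques, N m; "tool_pos": TCP position; "tool_rot": TCP orientation; "contact_force": force on the tool from outside, world axes, zero at the start; "torque": the same for the moment, N m; "opening": finger opening in m; "grip_force": force on a finger pad.
Only numpy, scipy, OpenCV 4.12 (cv2) and the standard library are available. Lean on these libraries where they do the work, as an engineer would, in place of code of your own. Each camera call takes 0.05 s, during which the arm holds its last target. There are 200 camera calls.

## Working session

There is one attempt and no reset: what is moved stays moved. The work goes in short steps, Python scripts to look and compute and a tool call to move; the robot and the scene stay as the last step left them, time stands still between calls to the robot, and variables do not carry over. Pictures are saved under pics/ and viewed, at most 10 in all, crops included, and the job is handed in when it is done.

Besides the shell and the picture viewer there is one more tool, called after ">>>" by a JSON object that holds its "fn" and its "kwargs", one argument or row to a line. send_rows: Moves the arm, as the interface text tells. Its arguments: {"type":"object","properties":{"targets":{"type":"array","items":{"type":"array","items":{"type":"number"}}},"grip_force":{"type":"number"}},"required":["targets"]}

```bash
mkdir -p pics; cat > h.py <<'E'
import numpy as np, cv2
from cell import observe, read_camera, calibration, hand_in, tcp_to_grasp
def ray(n,u,v):
    c=calibration(n);K=np.array(c["intrinsics"]);T=np.array(c["world_to_cam"])
    d=np.array([(u-K[0,2])/K[0,0],(v-K[1,2])/K[1,1]]);s=d.copy()
    for _ in range(20): s=d/(1+c["k1"]*(s@s))
    R=T[:3,:3];o=-R.T@T[:3,3]
    return o,R.T@np.array([s[0],-s[1],-1.])
def onz(n,u,v,z):
    o,d=ray(n,u,v);return o+d*(z-o[2])/d[2]
def pix(n,p):
    c=calibration(n);K=np.array(c["intrinsics"]);T=np.array(c["world_to_cam"])
    q=T[:3,:3]@np.array(p)+T[:3,3];s=np.array([q[0],-q[1]])/-q[2];s=s*(1+c["k1"]*(s@s))
    return K[0,0]*s[0]+K[0,2],K[1,1]*s[1]+K[1,2]
def snap(n,f):
    p,d=read_camera(n);cv2.imwrite("pics/%s.png"%f,p[:,:,::-1]);np.savez("pics/%s.npz"%f,p=p,d=d);return p,d
E
python3 - <<'E'
from h import *
for n in("top","side"):
    snap(n,n+"0");o,d=ray(n,320,200);print(n,o,d)
print(observe()["time"],tcp_to_grasp)
E
```

```text
top [0.26850197 0.03090612 1.24456963] [ 0.21165729 -0.01225394 -0.97740744]
side [0.42182849 0.88752899 0.74243141] [ 0.10081723 -0.77566058 -0.62305323]
0.1 0.0188
```

View pics/top0.png

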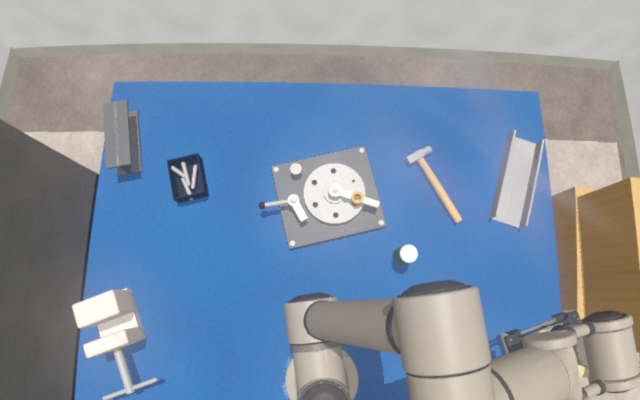

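View pics/side0.png

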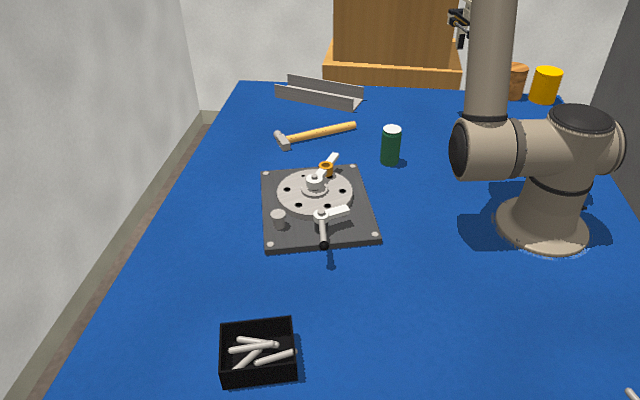

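The top view shows the jig around (330,197) with jig y roughly along world +y. The clamp pivot is at (293,200), its ball at (263,206), the bush at (357,198) and the pilot probably at (353,181). I'll zoom in and compute positions.

```bash
python3 - <<'E'
from h import *
a=cv2.imread("pics/top0.png")[140:255,250:400];cv2.imwrite("pics/c0.png",cv2.resize(a,None,fx=5,fy=5,interpolation=cv2.INTER_CUBIC))
E
```

```text
(no output)
```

View pics/c0.png

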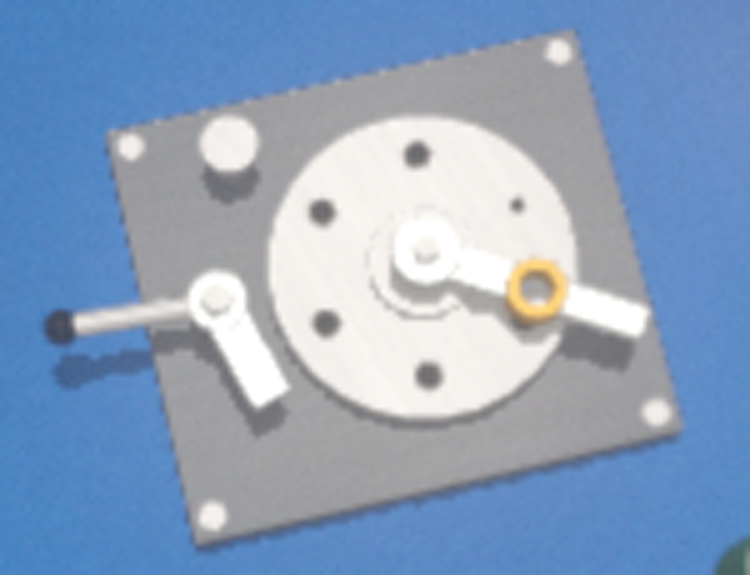

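The crop shows the pilot at about (353.4,181), four finished holes visible, the gold bush at (357.3,198), and the handle ball at (262,205). The spare bush (296,168) is well away from the handle's sweep. Next I'll measure these.

```bash
python3 - <<'E'
from h import *
p=np.load("pics/top0.npz")["p"];g=p.astype(float).mean(2)
def cen(u,v,r=6):
    y,x=np.mgrid[int(v)-r:int(v)+r+1,int(u)-r:int(u)+r+1];w=np.clip(190-g[y,x],0,None)
    return (x*w).sum()/w.sum(),(y*w).sum()/w.sum(),w.sum()
H=[]
for c in[(517,205),(417,154),(321,212),(326,323),(428,376)]:
    u,v,s=cen(250+c[0]/5,140+c[1]/5,4);P=onz("top",u,v,.04);H.append(P[:2]);print(np.round([u,v,s],1),P[:2].round(4))
H=np.array(H)
# circle of known 60deg spacing: similarity fit, pilot first then CCW
th=np.deg2rad([0,60,120,180,240]);z=H@[1,1j];A=np.c_[np.ones(5),np.exp(1j*th)]
s=np.linalg.lstsq(A,z,rcond=None)[0];print("centre",s[0],"r",abs(s[1]),"pilot ang",np.angle(s[1]),"res",abs(A@s-z).round(4))
C=s[0]
hsv=cv2.cvtColor(p,cv2.COLOR_RGB2HSV);m=cv2.inRange(hsv,(10,120,100),(30,255,255));m[:,:340]=0;m[:,375:]=0;m[:180]=0;m[215:]=0
ys,xs=np.nonzero(m);(u,v),r=cv2.minEnclosingCircle(np.c_[xs,ys].astype(np.float32))
b=onz("top",u,v,.074);w=complex(b[0],b[1])-C;print("bush",b[:2],abs(w),np.angle(w),r)
for nm,c,zz in[("pivot",(216,300),.07),("ball",(61,327),.061),("barend",(640,320),.072)]:
    q=onz("top",250+c[0]/5,140+c[1]/5,zz);print(nm,q,abs(complex(*q[:2])-C))
for c in[(109,135),(572,32),(682,432),(198,547)]:print("corner",onz("top",250+c[0]/5,140+c[1]/5,.02)[:2])
d=np.load("pics/top0.npz")["d"]
for c in[(216,300),(540,265),(640,320),(480,150)]:
    u,v=250+c[0]/5,140+c[1]/5;o,dd=ray("top",u,v);T=np.array(calibration("top")["world_to_cam"]);print("z",(o+dd*d[int(v),int(u)])[2])
E
```

```text
[353.  180.5 193.7] [ 0.5934 -0.0851]
[ 332.9  170.4 1128. ] [ 0.6245 -0.0225]
[ 313.9  181.9 1159.7] [0.586  0.0357]
[ 314.8  204.2 1190.7] [0.516  0.0315]
[ 335.2  214.7 1174.3] [ 0.4848 -0.0313]
centre (0.5546931558801947-0.02688383915481337j) r 0.07000164808950006 pilot ang -0.9852511063969893 res [0.0001 0.0001 0.0002 0.     0.0001]
bush [ 0.53213043 -0.09251689] 0.06940298387146807 -1.9019109344133402 5.147915363311768
pivot [0.52099734 0.09617198 0.07      ] 0.12758582570930616
ball [0.5041741  0.18925554 0.061     ] 0.22196487240021928
barend [ 0.51419982 -0.15703679  0.072     ] 0.13630664140256402
corner [0.63729454 0.17061732]
corner [ 0.71352041 -0.12402592]
corner [ 0.45519513 -0.19063014]
corner [0.37819203 0.10476279]
z 0.0782237895063067
z 0.07530911585812872
z 0.07078221745395052
z 0.03872374449435534
```

```bash
python3 - <<'E'
from h import *
s=observe();print({k:np.round(s[k],3) for k in("time","tool_pos","tool_rot","contact_force","opening")})
print("can",onz("top",408.5,253.5,.11),"spare",onz("top",295.8,168.8,.038))
C=np.array([.5547,-.0269]);P=C+.128*np.array([np.cos(1.828),np.sin(1.828)]);print("P",P)
def pose(O,r,a,off): # off>0 = clockwise side
    return O+r*np.array([np.cos(a),np.sin(a)])+off*np.array([np.sin(a),-np.cos(a)])
for o in(.035,.0165):
  for a in np.linspace(1.745,3.054,8): print("clamp",o,round(a,3),pose(P,.072,a,o).round(4))
for a in(-1.902,-1.6,-1.3,-.985): print("bush",round(a,3),pose(C,.118,a,.04).round(4),pose(C,.118,a,.0195).round(4))
E
```

```text
{'time': np.float64(0.1), 'tool_pos': array([ 0.157, -0.501,  0.202]), 'tool_rot': array([-3.14 , -0.   ,  0.304]), 'contact_force': array([1.518, 0.57 , 0.569]), 'opening': np.float64(0.092)}
can [ 0.36541467 -0.23623295  0.11      ] spare [0.62768448 0.09325844 0.038     ]
P [0.52213972 0.09688945]
clamp 0.035 1.745 [0.5441 0.1739]
clamp 0.035 1.932 [0.5294 0.1766]
clamp 0.035 2.119 [0.5145 0.1766]
clamp 0.035 2.306 [0.4998 0.1738]
clamp 0.035 2.493 [0.4859 0.1683]
clamp 0.035 2.68 [0.4733 0.1603]
clamp 0.035 2.867 [0.4623 0.1501]
clamp 0.035 3.054 [0.4535 0.1381]
clamp 0.0165 1.745 [0.5259 0.1707]
clamp 0.0165 1.932 [0.5121 0.1701]
clamp 0.0165 2.119 [0.4987 0.1669]
clamp 0.0165 2.306 [0.4861 0.1614]
clamp 0.0165 2.493 [0.4747 0.1535]
clamp 0.0165 2.68 [0.465  0.1437]
clamp 0.0165 2.867 [0.4573 0.1323]
clamp 0.0165 3.054 [0.4519 0.1196]
bush -1.902 [ 0.4785 -0.1255] [ 0.4979 -0.1321]
bush -1.6 [ 0.5113 -0.1437] [ 0.5318 -0.1443]
bush -1.3 [ 0.5477 -0.1513] [ 0.5675 -0.1458]
bush -0.985 [ 0.5866 -0.1473] [ 0.6037 -0.136 ]
```

>>> {"fn": "send_rows", "kwargs": {
  "targets": [
    [0,0.03,0.03,0,-0.03],
    [0,0.03,0.03,0,-0.03],
    [0,0.03,0.03,0,-0.03],
    [0,0.03,0.03,0,-0.04],
    [0,0.03,0.03,0,0]
  ],
  "grip_force": 10
}}

```text
time: 0.6
tool_pos: [0.3079, -0.3495, 0.2023]
tool_rot: [-3.141, 0.0, 0.172]
contact_force: [0.6, -1.1, 0.1]
opening: 0.0566
grip_force: 0.0
```

>>> {"fn": "send_rows", "kwargs": {
  "targets": [
    [0,0.03,0.03,0,0],
    [0,0.03,0.03,0,0],
    [0,0.03,0.03,0,0],
    [0,0.03,0.03,0,0],
    [0,0.03,0.03,0,0]
  ]
}}

```text
time: 1.1
tool_pos: [0.4579, -0.1994, 0.2023]
tool_rot: [-3.141, 0.0, 0.174]
contact_force: [0.7, -0.8, 0.4]
opening: 0.0163
grip_force: 0.0
```

>>> {"fn": "send_rows", "kwargs": {
  "targets": [
    [0,0.03,0.03,0,0],
    [0,0.03,0.03,0,0],
    [0,0.03,0.03,0,0],
    [0,0,0.045,0,0],
    [0,0,0.045,0,0]
  ]
}}

```text
time: 1.6
tool_pos: [0.5472, -0.0194, 0.2015]
tool_rot: [-3.141, 0.001, 0.173]
contact_force: [0.5, 0.4, 0.2]
opening: 0.0004
grip_force: 0.0
```

>>> {"fn": "send_rows", "kwargs": {
  "targets": [
    [0,0,0.045,0,0],
    [0,0,0.045,0,0],
    [0,0,0.045,0,0],
    [0,0,0.045,0,0],
    [0,0,0.015,0,0]
  ]
}}

```text
time: 2.1
tool_pos: [0.5462, 0.1779, 0.202]
tool_rot: [-3.141, 0.001, 0.177]
contact_force: [-0.7, -0.7, 0.3]
opening: 0.0004
grip_force: 0.0
```

>>> {"fn": "send_rows", "kwargs": {
  "targets": [
    [0,0,0,-0.03,0],
    [0,0,0,0,0],
    [0,0,0,0,0]
  ]
}}

```text
time: 2.4
tool_pos: [0.5468, 0.1733, 0.1723]
tool_rot: [3.141, 0.002, 0.173]
contact_force: [0.6, 0.3, 0.7]
opening: 0.0005
grip_force: 0.0
```

>>> {"fn": "send_rows", "kwargs": {
  "targets": [
    [0,0,-0.009,-0.04,0],
    [0,0,0,-0.045,0],
    [0,0,0,-0.04,0],
    [0,0,0,0,0]
  ]
}}

```text
time: 2.8
tool_pos: [0.5442, 0.1634, 0.0439]
tool_rot: [3.142, 0.009, 0.172]
contact_force: [-0.4, 0.2, -0.3]
opening: 0.0002
grip_force: 0.0
```

```bash
python3 - <<'E'
from h import *
p,d=snap("top","t1")
p2,_=snap("side","s1")
a=cv2.resize(p[140:255,240:390],None,fx=4,fy=4,interpolation=cv2.INTER_CUBIC);b=cv2.resize(p2[130:280,230:400],(521,460))
cv2.imwrite("pics/c1.png",cv2.resize(np.hstack([a,b[:,:]]),(800,330) )[:,:,::-1])
P=np.array([.5221,.0969])
for a in np.linspace(1.745,3.054,9):
  t=P+.062*np.array([np.cos(a),np.sin(a)])+.0165*np.array([np.sin(a),-np.cos(a)]);print(round(a-1.571,3),t.round(4))
E
```

```text
0.174 [0.5276 0.1608]
0.338 [0.5171 0.1609]
0.501 [0.5068 0.1592]
0.665 [0.4968 0.1559]
0.828 [0.4876 0.151 ]
0.992 [0.4792 0.1446]
1.156 [0.472 0.137]
1.319 [0.4661 0.1283]
1.483 [0.4618 0.1188]
```

View pics/c1.png

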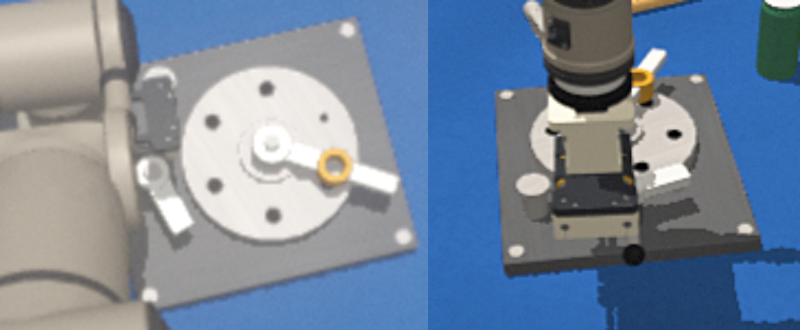

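>>> {"fn": "send_rows", "kwargs": {
  "targets": [
    [0,-0.005,-0.001,0.002,0],
    [0,-0.005,-0.001,0,0],
    [0,-0.005,-0.001,0,0],
    [0,-0.005,-0.001,0,0],
    [0,0,0,0,0]
  ]
}}

```text
time: 3.4
tool_pos: [0.5264, 0.161, 0.05]
tool_rot: [3.141, 0.0, 0.174]
contact_force: [0.1, -0.0, 0.6]
opening: 0.0009
grip_force: 0.0
```

>>> {"fn": "send_rows", "kwargs": {
  "targets": [
    [0,-0.005,0,0,0.08],
    [0,-0.005,0,0,0.08],
    [0,-0.005,-0.001,0,0.08],
    [0,-0.005,-0.001,0,0.08],
    [0,-0.005,-0.0015,0,0.08]
  ]
}}

```text
time: 3.9
tool_pos: [0.502, 0.1576, 0.0496]
tool_rot: [3.141, -0.0, 0.577]
contact_force: [-0.2, 0.7, -0.8]
opening: 0.0004
grip_force: 0.0
```

>>> {"fn": "send_rows", "kwargs": {
  "targets": [
    [0,-0.005,-0.0015,0,0.08],
    [0,-0.0045,-0.0025,0,0.08],
    [0,-0.0045,-0.0025,0,0.08],
    [0,-0.004,-0.003,0,0.08],
    [0,-0.004,-0.0035,0,0.08]
  ]
}}

```text
time: 4.4
tool_pos: [0.4801, 0.1445, 0.0497]
tool_rot: [3.141, -0.0, 0.977]
contact_force: [0.0, 0.0, -0.2]
opening: 0.0009
grip_force: 0.0
```

```bash
python3 - <<'E'
from h import *
p,d=snap("top","t2")
p2,_=snap("side","s2")
a=cv2.resize(p[140:255,240:390],None,fx=4,fy=4,interpolation=cv2.INTER_CUBIC);b=cv2.resize(p2[130:280,230:400],(521,460))
cv2.imwrite("pics/c2.png",cv2.resize(np.hstack([a,b[:,:]]),(800,330) )[:,:,::-1])
E
```

```text
(no output)
```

View pics/c2.png

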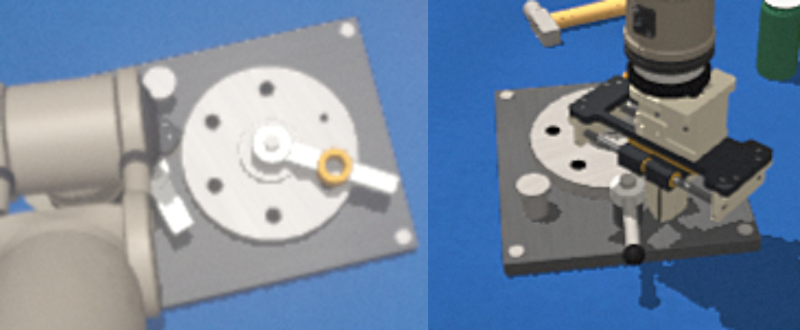

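The handle and ball have not moved (ball still at crop (633,253)), and the finger now appears past it on the other side. I need to check the fingertip's true place against the picture.

```bash
python3 - <<'E'
from h import *
s=observe();t=np.array(s["tool_pos"]);print(s["time"],t.round(4),np.round(s["tool_rot"],3),np.round(s["qpos"],3),s["opening"])
P=np.array([.5221,.0969,.061])
h=P+.07*np.array([np.cos(1.745),np.sin(1.745),0]);q=P+.095*np.array([np.cos(1.745),np.sin(1.745),0])
a=cv2.imread("pics/s2.png");x0,y0,f=270,130,6
b=cv2.resize(a[y0:y0+100,x0:x0+130],None,fx=f,fy=f,interpolation=cv2.INTER_CUBIC)
for nm,p,c in[("tcp",t,(0,0,255)),("tcp+5cm",t+[0,0,.05],(0,255,255)),("P",P,(0,255,0)),("h70",h,(0,255,0)),("ball",q,(255,0,255))]:
    u,v=pix("side",p);print(nm,round(u,1),round(v,1));cv2.circle(b,(int((u-x0+.5)*f),int((v-y0+.5)*f)),5,c,2)
cv2.imwrite("pics/c3.png",b)
# depth at ball pixel
d=np.load("pics/s2.npz")["d"]
for u,v in[(323,245),(323,232)]:
    o,dd=ray("side",u,v);print((o+dd*d[v,u]).round(4))
E
```

```text
4.5 [0.4797 0.1443 0.0496] [-3.141  0.     0.974] [ 0.139  0.481  1.788 -0.     0.873  0.736] 0.0004456647437056071
tcp 337.8 235.3
tcp+5cm 338.2 218.1
P 321.3 216.0
h70 323.0 237.1
ball 323.7 245.2
[0.5063 0.1969 0.0677]
[0.5112 0.1553 0.0661]
```

View pics/c3.png

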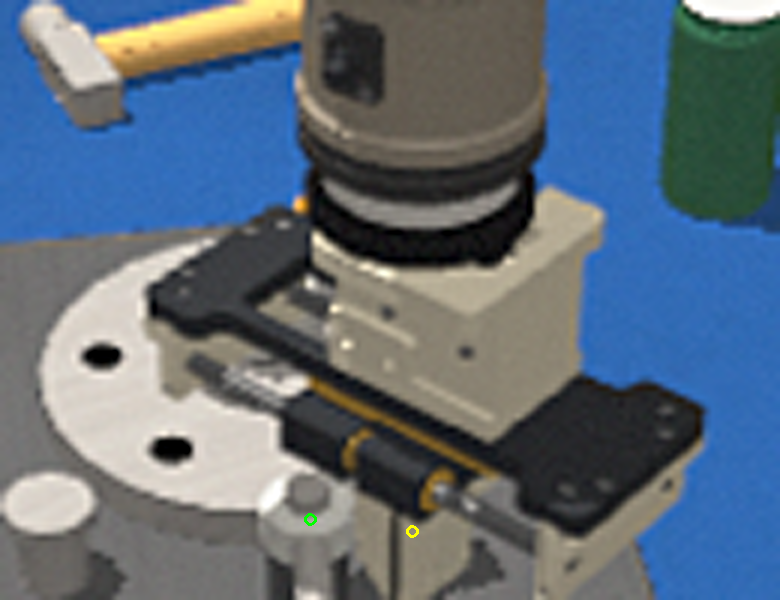

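```bash
python3 - <<'E'
from h import *
for f in("s1","s2"):
  z=np.load("pics/%s.npz"%f);d=z["d"];p=z["p"]
  us=(338,) if f=="s2" else (300,308)
  for u in us:
   for v in range(212,246,2):
    o,dd=ray("side",u,v);print(f,u,v,(o+dd*d[v,u]).round(3),p[v,u])
E
```

```text
s1 300 212 [0.546 0.226 0.178] [60 63 65]
s1 300 214 [0.546 0.232 0.179] [62 61 64]
s1 300 216 [0.545 0.238 0.179] [60 62 66]
s1 300 218 [0.544 0.243 0.178] [65 67 69]
s1 300 220 [0.543 0.25  0.18 ] [58 61 65]
s1 300 222 [0.542 0.256 0.18 ] [60 60 64]
s1 300 224 [0.541 0.26  0.178] [63 63 65]
s1 300 226 [0.541 0.261 0.174] [27 28 36]
s1 300 228 [0.542 0.259 0.168] [96 91 80]
s1 300 230 [0.542 0.26  0.163] [149 143 124]
s1 300 232 [0.543 0.254 0.153] [147 140 122]
s1 300 234 [0.544 0.25  0.144] [148 138 120]
s1 300 236 [0.544 0.253 0.141] [146 137 119]
s1 300 238 [0.567 0.131 0.02 ] [124 123 116]
s1 300 240 [0.566 0.137 0.019] [115 117 115]
s1 300 242 [0.565 0.142 0.018] [114 113 109]
s1 300 244 [0.564 0.149 0.018] [117 116 118]
s1 308 212 [0.531 0.224 0.178] [36 38 41]
s1 308 214 [0.531 0.23  0.178] [46 46 48]
s1 308 216 [0.529 0.237 0.18 ] [63 64 68]
s1 308 218 [0.529 0.241 0.178] [61 65 67]
s1 308 220 [0.528 0.249 0.18 ] [63 65 68]
s1 308 222 [0.527 0.255 0.18 ] [61 63 65]
s1 308 224 [0.527 0.257 0.177] [54 53 57]
s1 308 226 [0.527 0.257 0.172] [24 25 30]
s1 308 228 [0.527 0.255 0.
[... 419 characters left out ...]
 [0.477 0.19  0.15 ] [29 28 34]
s2 338 216 [0.477 0.191 0.146] [76 74 66]
s2 338 218 [0.479 0.159 0.112] [144 136 118]
s2 338 220 [0.479 0.159 0.107] [142 133 116]
s2 338 222 [0.479 0.16  0.102] [142 134 117]
s2 338 224 [0.479 0.159 0.096] [141 131 114]
s2 338 226 [0.479 0.16  0.091] [140 131 115]
s2 338 228 [0.479 0.159 0.084] [139 133 117]
s2 338 230 [0.478 0.16  0.079] [105 102  93]
s2 338 232 [0.483 0.101 0.02 ] [114 112 112]
s2 338 234 [0.482 0.109 0.021] [119 116 118]
s2 338 236 [0.482 0.114 0.019] [118 117 116]
s2 338 238 [0.481 0.119 0.018] [118 114 114]
s2 338 240 [0.48  0.127 0.019] [112 111 111]
s2 338 242 [0.48  0.133 0.019] [102 102 101]
s2 338 244 [0.479 0.137 0.016] [57 56 57]
```

The finger's real tip, seen by depth, is about 28 mm higher than the reported TCP: z≈0.077 against 0.0496, while x and y agree. So it passed over the handle without touching. I'll go back and lower by 30 mm, correcting for this offset.

>>> {"fn": "send_rows", "kwargs": {
  "targets": [
    [0,0,0,0.02,-0.13],
    [0,0.017,0.005,0,-0.13],
    [0,0.02,0.005,0,-0.14],
    [0,0.02,0.006,0,-0.13],
    [0,0.01,0.0055,0,-0.13]
  ]
}}

```text
time: 5.0
tool_pos: [0.549, 0.1664, 0.0697]
tool_rot: [3.141, -0.002, 0.306]
contact_force: [0.8, -1.1, -0.1]
opening: 0.0003
grip_force: 0.0
```

>>> {"fn": "send_rows", "kwargs": {
  "targets": [
    [0,0,0,0,-0.14],
    [0,0,0,-0.02,0],
    [0,0,0,-0.02,0],
    [0,0,0,-0.01,0],
    [0,0,0,0,0]
  ]
}}

```text
time: 5.5
tool_pos: [0.5462, 0.166, 0.0182]
tool_rot: [3.142, 0.003, 0.173]
contact_force: [0.2, -0.1, -0.2]
opening: 0.0007
grip_force: 0.0
```

```bash
python3 - <<'E'
from h import *
p2,d=snap("side","s3");s=observe();t=np.array(s["tool_pos"]);print(s["time"],t.round(4),np.round(s["tool_rot"],3),np.round(s["contact_force"],1))
x0,y0,f=260,150,6;cv2.imwrite("pics/c4.png",cv2.resize(p2[y0:y0+110,x0:x0+130,::-1],None,fx=5,fy=5,interpolation=cv2.INTER_CUBIC))
print(pix("side",t),pix("side",t+[0,0,.028]))
for v in range(218,252,2):
  o,dd=ray("side",305,v);print(v,(o+dd*d[v,305]).round(3))
E
```

```text
5.55 [0.5469 0.1661 0.0192] [3.142e+00 1.000e-03 1.730e-01] [ 0.2  0.3 -0.6]
(np.float64(306.55474788062185), np.float64(249.6308435709093)) (np.float64(306.2083799500251), np.float64(240.46218238056508))
218 [0.539 0.216 0.155]
220 [0.539 0.214 0.149]
222 [0.538 0.221 0.149]
224 [0.537 0.228 0.151]
226 [0.537 0.233 0.15 ]
228 [0.536 0.239 0.15 ]
230 [0.535 0.246 0.151]
232 [0.534 0.248 0.148]
234 [0.533 0.255 0.149]
236 [0.533 0.26  0.149]
238 [0.533 0.26  0.144]
240 [0.533 0.259 0.138]
242 [0.533 0.259 0.132]
244 [0.534 0.254 0.122]
246 [0.535 0.253 0.116]
248 [0.535 0.254 0.111]
250 [0.553 0.153 0.005]
```

View pics/c4.png

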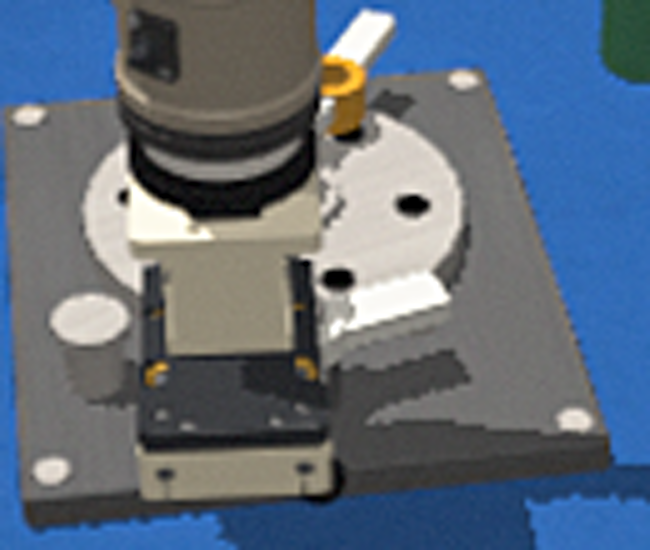

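The carriage underside is now at z≈0.11, so the tip is at about 0.047, level with the handle and on its +x side. I'll push now.

>>> {"fn": "send_rows", "kwargs": {
  "targets": [
    [0,-0.005,-0.001,0,0],
    [0,-0.005,-0.001,0,0],
    [0,-0.005,-0.001,0,0],
    [0,-0.005,-0.001,0,0],
    [0,0,0,0,0]
  ]
}}

```text
time: 6.05
tool_pos: [0.5271, 0.1622, 0.0201]
tool_rot: [-3.141, -0.001, 0.174]
contact_force: [1.1, 0.3, -0.2]
opening: 0.0005
grip_force: 0.4
```

>>> {"fn": "send_rows", "kwargs": {
  "targets": [
    [0,-0.005,0,0,0.08],
    [0,-0.005,0,0,0.08],
    [0,-0.005,-0.001,0,0.08]
  ]
}}

```text
time: 6.35
tool_pos: [0.5134, 0.1618, 0.0201]
tool_rot: [3.141, -0.004, 0.417]
contact_force: [3.4, 5.4, -0.0]
opening: 0.0006
grip_force: 2.4
```

>>> {"fn": "send_rows", "kwargs": {
  "targets": [
    [0,-0.005,-0.001,0,0.08],
    [0,-0.005,-0.0015,0,0.08],
    [0,-0.005,-0.0015,0,0.08],
    [0,-0.0045,-0.0025,0,0.08]
  ]
}}

```text
time: 6.75
tool_pos: [0.4934, 0.1554, 0.0201]
tool_rot: [3.141, -0.003, 0.737]
contact_force: [2.6, 5.4, 0.9]
opening: 0.0005
grip_force: 2.5
```

```bash
python3 - <<'E'
from h import *
p2,d=snap("side","s4");p,_=snap("top","t4")
hsv=cv2.cvtColor(p2,cv2.COLOR_RGB2HSV)
a=cv2.resize(p[140:255,240:390],None,fx=4,fy=4,interpolation=cv2.INTER_CUBIC);b=cv2.resize(p2[130:280,230:400],(521,460))
cv2.imwrite("pics/c5.png",cv2.resize(np.hstack([a,b]),(800,330))[:,:,::-1])
E
```

```text
(no output)
```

View pics/c5.png

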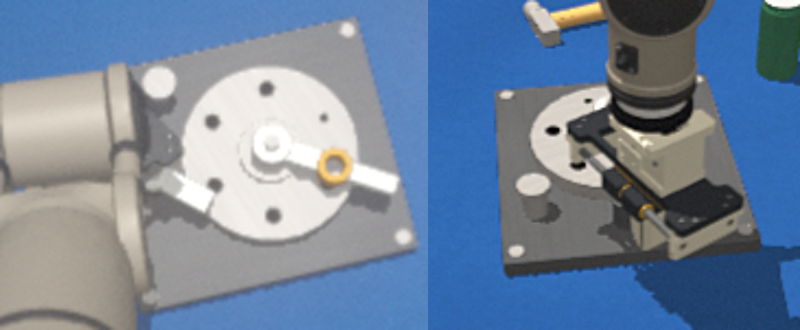

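The clamp is following: the nose has swung toward the flange rim. Continuing along the arc.

>>> {"fn": "send_rows", "kwargs": {
  "targets": [
    [0,-0.0045,-0.0025,0,0.08],
    [0,-0.0043,-0.003,0,0.08],
    [0,-0.0042,-0.0032,0,0.08],
    [0,-0.004,-0.0034,0,0.08]
  ]
}}

```text
time: 7.25
tool_pos: [0.4765, 0.1429, 0.02]
tool_rot: [3.14, -0.002, 1.055]
contact_force: [3.1, 3.9, 1.7]
opening: 0.0004
grip_force: 2.2
```

>>> {"fn": "send_rows", "kwargs": {
  "targets": [
    [0,-0.0036,-0.0038,0,0.08],
    [0,-0.0033,-0.004,0,0.08],
    [0,-0.003,-0.0044,0,0.08]
  ]
}}

```text
time: 7.55
tool_pos: [0.4669, 0.1305, 0.02]
tool_rot: [3.139, -0.001, 1.295]
contact_force: [3.6, 2.8, -0.1]
opening: 0.0003
grip_force: 2.1
```

>>> {"fn": "send_rows", "kwargs": {
  "targets": [
    [0,-0.0015,-0.0025,0,0.04],
    [0,-0.0014,-0.0026,0,0.04],
    [0,-0.0012,-0.0027,0,0.04]
  ]
}}

```text
time: 7.85
tool_pos: [0.4629, 0.1227, 0.02]
tool_rot: [3.139, -0.001, 1.413]
contact_force: [3.6, 4.0, 0.2]
opening: 0.0003
grip_force: 1.8
```

>>> {"fn": "send_rows", "kwargs": {
  "targets": [
    [0,-0.0005,-0.0013,0,0.02],
    [0,-0.0005,-0.0013,0,0.02]
  ]
}}

```text
time: 8.05
tool_pos: [0.4617, 0.1206, 0.0199]
tool_rot: [3.139, -0.002, 1.453]
contact_force: [3.8, 11.3, -0.5]
opening: 0.0004
grip_force: 5.9
```

>>> {"fn": "send_rows", "kwargs": {
  "targets": [
    [0,0,-0.0005,0,0],
    [0,0,0,0,0]
  ]
}}

```text
time: 8.25
tool_pos: [0.4617, 0.1207, 0.0199]
tool_rot: [3.139, -0.002, 1.452]
contact_force: [4.1, 9.9, -0.1]
opening: 0.0009
grip_force: 5.1
```

Pressing further gives no motion and 10 N, so the clamp is on its stop. I'll back off, lift, and go to the bush arm.

>>> {"fn": "send_rows", "kwargs": {
  "targets": [
    [0,0,0.01,0,0],
    [0,0,0.015,0,0],
    [0,0,0,0.03,0],
    [0,0,0,0.035,0],
    [0,0,0,0.035,0]
  ]
}}

```text
time: 8.75
tool_pos: [0.4592, 0.1443, 0.1201]
tool_rot: [-3.138, 0.002, 1.453]
contact_force: [0.9, 1.1, -0.9]
opening: 0.0005
grip_force: 0.0
```

>>> {"fn": "send_rows", "kwargs": {
  "targets": [
    [0,0.002,-0.022,0,-0.137],
    [0,0.002,-0.022,0,-0.137],
    [0,0.002,-0.022,0,-0.137],
    [0,0.002,-0.022,0,-0.137],
    [0,0.002,-0.022,0,-0.137]
  ]
}}

```text
time: 9.25
tool_pos: [0.4696, 0.0336, 0.1192]
tool_rot: [-3.14, 0.002, 0.762]
contact_force: [-0.1, -0.1, -0.2]
opening: 0.0002
grip_force: 0.0
```

>>> {"fn": "send_rows", "kwargs": {
  "targets": [
    [0,0,-0.022,0,-0.137],
    [0,0,-0.022,0,-0.137],
    [0,0,-0.022,0,-0.137],
    [0,0,-0.022,0,-0.137],
    [0,0,-0.022,0,-0.137]
  ]
}}

```text
time: 9.75
tool_pos: [0.4696, -0.0762, 0.1192]
tool_rot: [-3.141, 0.003, 0.077]
contact_force: [-0.3, -0.6, -0.6]
opening: 0.0005
grip_force: 0.0
```

>>> {"fn": "send_rows", "kwargs": {
  "targets": [
    [0,0,-0.022,0,-0.137],
    [0,0,-0.022,0,-0.137],
    [0,0,0,0,-0.137],
    [0,0,0,0,0],
    [0,0,0,0,0]
  ]
}}

```text
time: 10.25
tool_pos: [0.47, -0.1192, 0.1192]
tool_rot: [3.141, 0.002, -0.324]
contact_force: [-0.5, 0.5, -0.8]
opening: 0.0005
grip_force: 0.0
```

```bash
python3 - <<'E'
from h import *
p2,d=snap("side","s6");p,_=snap("top","t6");s=observe();print(s["time"],s["tool_pos"],s["tool_rot"])
a=cv2.resize(p[140:255,240:400],None,fx=4,fy=4,interpolation=cv2.INTER_CUBIC);b=cv2.resize(p2[130:280,230:400],(521,460))
cv2.imwrite("pics/c6.png",cv2.resize(np.hstack([a,b]),(800,330))[:,:,::-1])
E
```

```text
10.35 [ 0.470277   -0.11909867  0.11941675] [ 3.14143309e+00  8.88717746e-04 -3.24116711e-01]
```

View pics/c6.png

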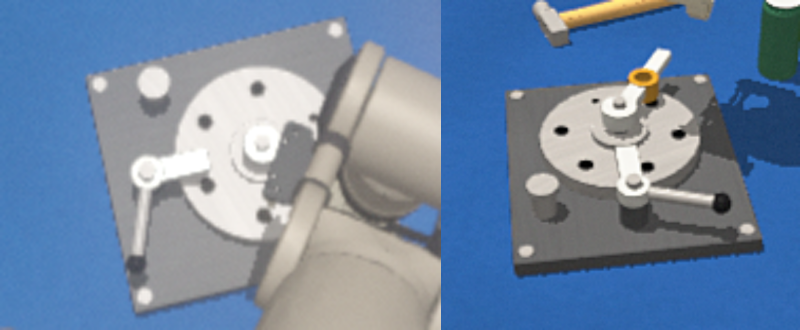

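The clamp nose now points from the pivot to the spindle, so it is home. The hand isn't visible in the side crop, so I'll check where it should appear.

```bash
python3 - <<'E'
from h import *
for z in(.12,.148,.2,.25):print(z,pix("side",[.47,-.119,z]),pix("top",[.47,-.119,z]))
d=np.load("pics/s6.npz")["d"];p=np.load("pics/s6.npz")["p"]
for v in range(60,176,8):
  o,dd=ray("side",350,v);print(v,(o+dd*d[v,350]).round(3),p[v,350])
E
```

```text
0.12 (np.float64(351.55541592739945), np.float64(145.13368427122774)) (np.float64(367.50292973398615), np.float64(215.5346797311098))
0.148 (np.float64(351.9274580118126), np.float64(135.59498177978503)) (np.float64(368.8344824873514), np.float64(213.7806467337186))
0.2 (np.float64(352.6458494503548), np.float64(117.11246686147044)) (np.float64(371.48745193824675), np.float64(210.28429344577222))
0.25 (np.float64(353.3722648429668), np.float64(98.33659615552648)) (np.float64(374.286352243122), np.float64(206.59324580443814))
60 [ 0.479 -0.084  0.357] [105  98  85]
68 [ 0.478 -0.081  0.341] [41 42 39]
76 [ 0.478 -0.088  0.319] [10 11 14]
84 [ 0.476 -0.072  0.307] [175 167 146]
92 [ 0.476 -0.068  0.29 ] [138 131 114]
100 [ 0.475 -0.069  0.27 ] [140 133 115]
108 [ 0.474 -0.067  0.251] [70 70 71]
116 [ 0.472 -0.03   0.25 ] [93 91 94]
124 [ 0.471 -0.02   0.236] [141 132 115]
132 [ 0.47  -0.024  0.213] [137 130 113]
140 [ 0.486 -0.348 -0.003] [ 45  99 173]
148 [ 0.483 -0.293  0.002] [ 47 104 175]
156 [ 0.48  -0.254 -0.001] [ 50 105 176]
164 [ 0.475 -0.179  0.021] [138 131 123]
172 [ 0.473 -0.144  0.019] [116 112 113]
```

>>> {"fn": "send_rows", "kwargs": {
  "targets": [
    [0,0,0,-0.035,0],
    [0,0,0,-0.035,0],
    [0,0,0,-0.028,0],
    [0,0,0,0,0]
  ]
}}

```text
time: 10.75
tool_pos: [0.468, -0.1182, 0.0186]
tool_rot: [-3.141, 0.007, -0.325]
contact_force: [-0.2, -0.0, -0.1]
opening: 0.0006
grip_force: 0.0
```

```bash
python3 - <<'E'
from h import *
d=np.load("pics/top0.npz")["d"]
print([ (lambda o,dd:(o+dd*d[v,u])[2].round(3))(*ray("top",u,v)) for u in(334,335,336) for v in(189,190,191)])
C=np.array([.5547,-.0269]);q=None
for a in np.linspace(-1.902,-.985,12):
  t=C+.115*np.array([np.cos(a),np.sin(a)])+.0195*np.array([np.sin(a),-np.cos(a)]);print(round(a+1.571,3),t.round(4),None if q is None else (t-q).round(4));q=t
s=observe();print(s["time"],np.round(s["tool_pos"],4),np.round(s["tool_rot"],3),np.round(s["contact_force"],1))
E
```

```text
[np.float64(0.091), np.float64(0.081), np.float64(0.083), np.float64(0.081), np.float64(0.089), np.float64(0.087), np.float64(0.088), np.float64(0.088), np.float64(0.083)]
-0.331 [ 0.4989 -0.1293] None
-0.248 [ 0.5076 -0.1336] [ 0.0087 -0.0043]
-0.164 [ 0.5166 -0.1372] [ 0.009  -0.0036]
-0.081 [ 0.5259 -0.1399] [ 0.0093 -0.0028]
0.002 [ 0.5355 -0.1419] [ 0.0095 -0.002 ]
0.086 [ 0.5451 -0.1431] [ 0.0096 -0.0012]
0.169 [ 0.5548 -0.1435] [ 0.0097 -0.0004]
0.253 [ 0.5645 -0.1431] [0.0097 0.0004]
0.336 [ 0.5742 -0.1419] [0.0096 0.0012]
0.419 [ 0.5837 -0.1399] [0.0095 0.002 ]
0.503 [ 0.593  -0.1371] [0.0093 0.0028]
0.586 [ 0.602  -0.1335] [0.009  0.0036]
10.75 [ 0.468  -0.1182  0.0186] [-3.141  0.007 -0.325] [-0.2 -0.  -0.1]
```

>>> {"fn": "send_rows", "kwargs": {
  "targets": [
    [0,0.006,-0.002,0,0],
    [0,0.006,-0.002,0,0],
    [0,0.006,-0.002,0,0],
    [0,0.005,-0.002,0,0],
    [0,0.005,-0.002,0,0]
  ]
}}

```text
time: 11.25
tool_pos: [0.4995, -0.13, 0.0222]
tool_rot: [3.141, -0.001, -0.327]
contact_force: [0.4, -0.6, 0.2]
opening: 0.0005
grip_force: 0.0
```

>>> {"fn": "send_rows", "kwargs": {
  "targets": [
    [0,0.0045,-0.002,0,0.042],
    [0,0.0045,-0.002,0,0.042],
    [0,0.0045,-0.0018,0,0.042],
    [0,0.0045,-0.0018,0,0.042]
  ]
}}

```text
time: 11.65
tool_pos: [0.5164, -0.1373, 0.0217]
tool_rot: [-3.142, 0.001, -0.157]
contact_force: [-2.2, 2.0, 1.1]
opening: 0.0004
grip_force: 0.9
```

>>> {"fn": "send_rows", "kwargs": {
  "targets": [
    [0,0.0047,-0.0014,0,0.042],
    [0,0.0047,-0.0014,0,0.042],
    [0,0.0048,-0.001,0,0.042],
    [0,0.0048,-0.001,0,0.042]
  ]
}}

```text
time: 12.05
tool_pos: [0.5354, -0.1422, 0.0217]
tool_rot: [-3.142, 0.001, 0.011]
contact_force: [-1.8, 0.3, 1.7]
opening: 0.0006
grip_force: 0.9
```

>>> {"fn": "send_rows", "kwargs": {
  "targets": [
    [0,0.0048,-0.0006,0,0.042],
    [0,0.0048,-0.0006,0,0.042],
    [0,0.0048,-0.0002,0,0.042],
    [0,0.0048,-0.0002,0,0.042]
  ]
}}

```text
time: 12.45
tool_pos: [0.5547, -0.144, 0.0216]
tool_rot: [3.142, 0.001, 0.178]
contact_force: [-1.2, -0.2, 1.1]
opening: 0.0007
grip_force: 0.8
```

```bash
cat >> h.py <<'E'
def bush(f):
    C=.55469-.02688j;out=[]
    for n in("top","side"):
        p,d=snap(n,f+n);hsv=cv2.cvtColor(p,cv2.COLOR_RGB2HSV);m=cv2.inRange(hsv,(10,120,100),(30,255,255))
        k=np.zeros_like(m);u,v=map(int,pix(n,[.575,-.08,.07]));k[v-30:v+30,u-30:u+30]=255;m&=k
        c,l,s,ce=cv2.connectedComponentsWithStats(m);
        if c<2: print(n,"none");continue
        i=1+s[1:,4].argmax();ys,xs=np.nonzero(l==i);(u,v),r=cv2.minEnclosingCircle(np.c_[xs,ys].astype(np.float32))
        P=onz(n,u,v,.074);w=complex(P[0],P[1])-C;print(n,s[i],P[:2].round(4),"r",abs(w).round(4),"ang",np.angle(w).round(4))
E
python3 - <<'E'
from h import *
bush("b1");s=observe();print(s["time"],np.round(s["tool_pos"],4),np.round(s["tool_rot"],3),np.round(s["contact_force"],1))
E
```

```text
top noneTraceback (most recent call last):
  File "<stdin>", line 2, in <module>
  File "h.py", line 25, in bush
    P=onz(n,u,v,.074);w=complex(P[0],P[1])-C;print(n,s[i],P[:2].round(4),"r",abs(w).round(4),"ang",np.angle(w).round(4))
                                                                             ^^^^^^^^^^^^
AttributeError: 'float' object has no attribute 'round'
```

```bash
sed -i 's/abs(w).round(4)/round(abs(w),4)/; s/np.angle(w).round(4)/round(float(np.angle(w)),4)/' h.py
python3 - <<'E'
from h import *
bush("b2");s=observe();print(s["time"],np.round(s["tool_pos"],4),np.round(s["tool_rot"],3),np.round(s["contact_force"],1))
E
```

```text
top none
side [306 160  14  14 120] [ 0.5647 -0.0772] r 0.0513 ang -1.3737
12.65 [ 0.5549 -0.1437  0.0216] [ 3.141 -0.     0.176] [-0.8 -0.2  0.3]
```

>>> {"fn": "send_rows", "kwargs": {
  "targets": [
    [0,0.0049,0.0002,0,0.042],
    [0,0.0048,0.0002,0,0.042],
    [0,0.0048,0.0006,0,0.042],
    [0,0.0048,0.0006,0,0.042]
  ]
}}

```text
time: 13.05
tool_pos: [0.5736, -0.1421, 0.0215]
tool_rot: [-3.141, 0.001, 0.345]
contact_force: [-2.3, -0.5, 1.0]
opening: 0.0007
grip_force: 0.8
```

>>> {"fn": "send_rows", "kwargs": {
  "targets": [
    [0,0.0047,0.001,0,0.042],
    [0,0.0047,0.001,0,0.042],
    [0,0.0046,0.0014,0,0.042],
    [0,0.0046,0.0014,0,0.042],
    [0,0,0,0,0]
  ]
}}

```text
time: 13.55
tool_pos: [0.5928, -0.1372, 0.0215]
tool_rot: [3.141, -0.0, 0.513]
contact_force: [-0.1, 0.8, -0.1]
opening: 0.0004
grip_force: 0.0
```

>>> {"fn": "send_rows", "kwargs": {
  "targets": [
    [0,-0.01,-0.006,0,0],
    [0,-0.02,-0.012,0,0],
    [0,0,0,0.04,0],
    [0,0,0,0.045,0],
    [0,0,0,0.045,0]
  ]
}}

```text
time: 14.05
tool_pos: [0.5612, -0.1557, 0.1528]
tool_rot: [-3.141, 0.001, 0.511]
contact_force: [0.1, -0.2, -0.1]
opening: 0.0007
grip_force: 0.0
```

>>> {"fn": "send_rows", "kwargs": {
  "targets": [
    [0,-0.03,-0.04,0,0],
    [0,-0.03,-0.04,0,0],
    [0,-0.03,-0.04,0,0],
    [0,-0.03,-0.04,0,0],
    [0,0,-0.04,0,0]
  ]
}}

```text
time: 14.55
tool_pos: [0.4383, -0.3563, 0.1518]
tool_rot: [-3.14, 0.001, 0.509]
contact_force: [0.1, 0.1, -0.1]
opening: 0.0005
grip_force: 0.0
```

```bash
python3 - <<'E'
from h import *
bush("b3");s=observe();print(s["time"],np.round(s["tool_pos"],4),np.round(s["tool_rot"],3),np.round(s["contact_force"],1))
E
```

```text
top [350 175  11  11  42] [ 0.5868 -0.0878] r 0.0688 ang -1.0862
side [297 161  15  16 126] [ 0.5863 -0.0691] r 0.0527 ang -0.927
14.65 [ 0.4405 -0.3601  0.1516] [3.139e+00 1.000e-03 5.060e-01] [ 0.4 -0.2 -0.2]
```

```bash
cat >> h.py <<'E'
def bush2(f):
    C=.55469-.02688j;p=np.load("pics/%stop.npz"%f)["p"].astype(float)
    u,v=np.meshgrid(np.arange(325,385),np.arange(155,225));q=p[155:225,325:385]
    P=np.array([[onz("top",a,b,.074)[:2] for a,b in zip(r,s)] for r,s in zip(u,v)]);w=P[...,0]+1j*P[...,1]-C
    sat=np.clip(q[...,0]-q[...,2]-25,0,None);sat[(abs(w)<.04)|(abs(w)>.1)]=0
    c=(w*sat).sum()/sat.sum();print("gold soft",round(abs(c),4),round(float(np.angle(c)),4))
    w2=w*1.0; br=np.clip(q.min(2)-165,0,None)
    s=(abs(w)>.102)&(abs(w)<.14)&(abs(np.angle(w*np.exp(-1j*np.angle(c))))<.4);b=br*s
    c2=(w*b).sum()/b.sum();print("bar end",round(abs(c2),4),round(float(np.angle(c2)),4),b.sum())
E
python3 - <<'E'
from h import *
import shutil;shutil.copy("pics/top0.npz","pics/b0top.npz")
bush2("b0");bush2("b3")
E
```

```text
Traceback (most recent call last):
  File "h.py", line 29, in bush2
    P=np.array([[onz("top",a,b,.074)[:2] for a,b in zip(r,s)] for r,s in zip(u,v)]);w=P[...,0]+1j*P[...,1]-C
                 ~~~^^^^^^^^^^^^^^^^
  File "h.py", line 10, in onz
    o,d=ray(n,u,v);return o+d*(z-o[2])/d[2]
        ~~~^^^^^^^
  File "h.py", line 4, in ray
    c=calibration(n);K=np.array(c["intrinsics"]);T=np.array(c["world_to_cam"])
ValueError: time passes only in moves, steps and waits
```

```bash
sed -i '2a import functools; calibration=functools.lru_cache(calibration)' h.py
python3 - <<'E'
from h import *
bush2("b0");bush2("b3")
E
```

```text
gold soft 0.0701 -1.8986
bar end 0.1195 -1.874 6796.0
gold soft 0.0695 -1.083
bar end 0.1189 -1.0647 5820.0
```

The bush is at about −1.075 rad against the pilot's −0.985, so it needs +0.09 rad more. I'll return along the same path and push that last bit.

>>> {"fn": "send_rows", "kwargs": {
  "targets": [
    [0,0,0.04,0,0],
    [0,0.03,0.04,0,0],
    [0,0.03,0.04,0,0],
    [0,0.03,0.04,0,0],
    [0,0.03,0.04,0,0]
  ]
}}

```text
time: 15.15
tool_pos: [0.5628, -0.1531, 0.1517]
tool_rot: [-3.142, 0.0, 0.512]
contact_force: [-0.6, -0.9, 0.2]
opening: 0.0001
grip_force: 0.0
```

>>> {"fn": "send_rows", "kwargs": {
  "targets": [
    [0,0,0,0,0],
    [0,0,0,-0.045,0],
    [0,0,0,-0.045,0],
    [0,0,0,-0.04,0],
    [0,0,0,0,0]
  ]
}}

```text
time: 15.65
tool_pos: [0.5577, -0.1537, 0.0165]
tool_rot: [-3.132, 0.007, 0.512]
contact_force: [-1.0, 0.6, 0.7]
opening: 0.0006
grip_force: 0.0
```

>>> {"fn": "send_rows", "kwargs": {
  "targets": [
    [0,0.01,0.006,0,0],
    [0,0.01,0.006,0,0],
    [0,0.005,0.003,0,0],
    [0,0.005,0.003,0,0],
    [0,0,0,0,0]
  ]
}}

```text
time: 16.15
tool_pos: [0.5939, -0.1369, 0.0226]
tool_rot: [3.14, -0.001, 0.514]
contact_force: [-0.5, -0.5, 0.1]
opening: 0.0006
grip_force: 0.0
```

>>> {"fn": "send_rows", "kwargs": {
  "targets": [
    [0,0.0033,0.0011,0,0.03],
    [0,0.0033,0.0013,0,0.03],
    [0,0.0031,0.0014,0,0.03],
    [0,0,0,0,0]
  ]
}}

```text
time: 16.55
tool_pos: [0.6028, -0.1334, 0.0215]
tool_rot: [3.141, -0.0, 0.604]
contact_force: [-0.0, -0.8, 1.0]
opening: 0.0006
grip_force: 0.0
```

>>> {"fn": "send_rows", "kwargs": {
  "targets": [
    [0,-0.01,-0.006,0,0],
    [0,-0.02,-0.012,0,0],
    [0,0,0,0.04,0],
    [0,0,0,0.045,0],
    [0,0,0,0.045,0]
  ]
}}

```text
time: 17.05
tool_pos: [0.5711, -0.1519, 0.1527]
tool_rot: [-3.141, 0.001, 0.602]
contact_force: [0.1, -1.1, -0.4]
opening: 0.0004
grip_force: 0.0
```

>>> {"fn": "send_rows", "kwargs": {
  "targets": [
    [0,-0.03,-0.04,0,0],
    [0,-0.03,-0.04,0,0],
    [0,-0.03,-0.04,0,0],
    [0,-0.03,-0.04,0,0],
    [0,0,-0.04,0,0]
  ]
}}

```text
time: 17.55
tool_pos: [0.4482, -0.3526, 0.1517]
tool_rot: [-3.14, 0.001, 0.601]
contact_force: [0.4, 0.6, -0.4]
opening: 0.0004
grip_force: 0.0
```

```bash
python3 - <<'E'
from h import *
bush("b4");bush2("b4");s=observe();print(s["time"],np.round(s["tool_pos"],4))
a=cv2.imread("pics/b4top.png")[140:255,250:400];cv2.imwrite("pics/c7.png",cv2.resize(a,None,fx=5,fy=5,interpolation=cv2.INTER_CUBIC))
E
```

```text
top [349 173  11  11  46] [ 0.5927 -0.0848] r 0.0693 ang -0.9899
side [295 162  14  16 132] [ 0.5923 -0.0656] r 0.054 ang -0.7997
gold soft 0.0696 -0.9895
bar end 0.1186 -0.9733 5883.0
17.65 [ 0.4504 -0.3564  0.1515]
```

View pics/c7.png

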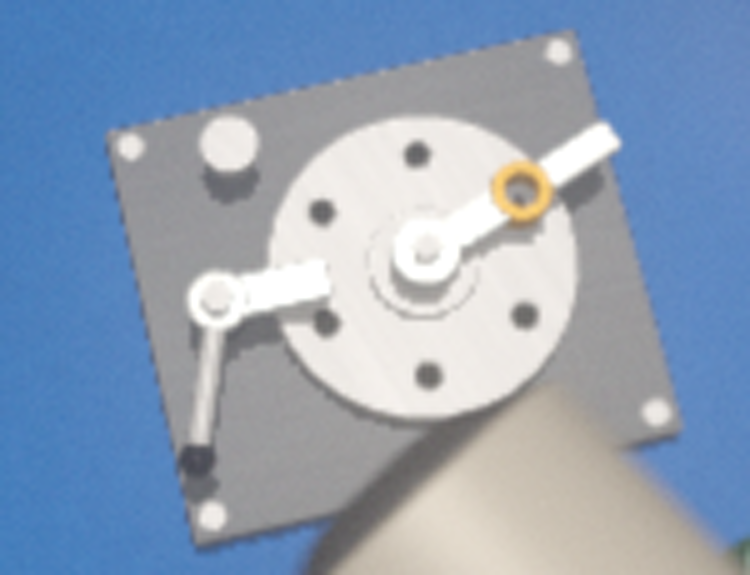

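The picture shows the clamp nose pointing at the spindle over the rim. The bush at (522,190) is over the pilot, with its angle measured at −0.973 to −0.990 against −0.985, about 1 mm off. The hand is clear and nothing else has moved, so I'm handing in.

```bash
python3 -c "
from h import *
print(hand_in())"
```

```text
the job is handed in; nothing more can be done
None
```

I handed the job in with the clamp pushed home against its stop, the bush within about 1 mm of the pilot hole by camera measurement, and the hand clear; hand-in returned no verdict.

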